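# Lock the steam-vent cap onto the rice cooker

### The job

Take the steam-vent cap from its bamboo drying ring and put its T-shaped stud through the slot of the vent socket in the rice cooker's lid. Then press the cap down against the spring, turn it a quarter turn clockwise (seen from above) until the cam catches, and let go so that it stays locked. Feel for the slot gently, do not force the cap, and leave the other things on the counter where they are.

Things in the scene. Friction and masses are not known exactly. Their poses are not given: they have to be found in the camera images.
- vent_cap: Loose steam-vent cap, 60 g, same after a half turn. Origin: centre of the underside of its grey disc (40 mm across, 6 mm thick), z up. On the disc an orange grip bar, 34 mm long along x, 12 mm wide along y, top at z = 34 mm. Below it a 7 mm steel stud with a T-bar. Starts on the stand's ring, stud hanging inside.
- cam (a point): Centre of the underside of the cap's steel T-bar (the cam), 23 mm below the cap's origin; axes as the cap's. The T-bar is 30 mm long along x (parallel to the grip bar), 6 mm wide, 5 mm high.
- stand: Fixed bamboo drying stand, base 90 x 70 x 10 mm, with an upright ring of 48 mm outer and 36 mm inner diameter, its top 36 mm above the counter. Origin: centre of the underside, on the counter; the cap's disc rests on the ring.
- cooker: Fixed white rice cooker, round, 204 mm across, 160 mm high, flat lid with a grey push button at the front (its top 3 mm above the lid), not needed. Origin: centre of the underside; front (control panel) to -x.
- vent (a point): On the vent socket's axis, level with the lid's flat top (160 mm above the cooker's origin); axes as the cooker's. Round well of 66 mm here, socket at its bottom. Cap origin above this point (+-2 mm): T-bar lying on the plate 14 mm; in the slot on the spring seat 3 mm; turning pressed -6 to -7.5 mm; locked 0 mm; let go half-turned -6 mm.
- slot (a point): Nominal centre of the slot, on top of the socket's 9 mm steel plate, 9 mm below the lid top; slot 40 x 14 mm, nominally along x. The socket floats: it may sit turned up to 0.5 rad either way and 2 mm up or down; this pose does not show it (a camera can; else feel for it). It holds still when touched. The T-bar goes in within about 0.2 rad.
- spring (a point): Nominal top of the spring seat in the socket, unpressed, 20 mm below the lid top; moves down 10.5 mm to a hard stop, 4 N at first, 10.5 N at the stop. Pressed at least 9 mm (9.6 to 10.5 N) the T-bar passes clockwise (from above) under a 6 mm ridge; anticlockwise is blocked.
- notch (a point): Nominal roof of the catch, 18 mm below the lid top. A quarter turn from where the T-bar went in it stands here (0.2 rad of play each way; beyond that a hard stop); eased up, the spring lifts the T-bar 6 mm into this notch between ridge and stop: locked. More than 35 N between cap and cooker does damage.
- tub: Round wooden mixing tub, 220 mm across, 85 mm high; leave alone. Origin: centre of its underside.
- bowl: Pale green ceramic bowl, 120 mm across, 55 mm high; leave alone. Origin: centre of its underside.
- spatula: Steel fan-shaped spatula lying flat, 225 mm long along x, fan to +x, 6 mm thick; leave alone. Origin: near mid length, underside.
- holder: Bamboo chopstick holder, 68 mm across, 120 mm high (225 mm with the chopsticks); leave alone. Origin: centre of its underside.
- sauce: Amber sauce bottle, 54 mm across, 150 mm high; leave alone. Origin: centre of its underside.
- teacup: Blue tea cup, 74 mm across, 70 mm high; leave alone. Origin: centre of its underside.
- jar: Glass jar with wooden cap, 72 mm across, 100 mm high; leave alone. Origin: centre of its underside.

How it is judged:
By the outcome, as a careful person would: the job done as asked, in the order asked, and still so for the second after the job is handed in, with the robot touching nothing.
It also fails if it takes over 72 s, if anything falls off the work surface, if the arm or the gripper's body presses on something with over 40 N, if the wrist force passes 120 N, or if a joint passes its speed limit or range.

### The arm

A 6-joint arm with a two-finger parallel gripper is mounted at the origin on the work surface. World frame = base frame: x ahead of the robot, y to its left, z up, the work surface at z = 0. Lengths are in m, angles in rad, forces in N, time in s.
With the tool pointing down it reaches from about 0.4 to 0.825 m from the base axis. Payload 7 kg.
Tool frame: the origin (TCP) lies at the very end of the fingers, on their centre line; the grasp point (between the pads) lies 19 mm behind it; y points along the fingers, z is the direction in which the jaws open and shut, and the axes are right-handed (so a half turn about y gives the same grasp; the last joint's range is limited). The gripper opens to 88 mm and grips with 3 to 60 N. Pads are 19 mm wide; open, the fingers measure 130 mm over their backs; the gripper's body (78 mm by 193 mm) begins 47 mm behind the grasp point.
Start: joints at [1.516, 0.359, 0.012, 0, -1.224, -0.288], TCP at [0.227, 0.636, 0.227] pointing down, gripper open.
Joint ranges: [-3.07, 3.07], [-1.43, 2.12], [-1.02, 1.25], [-3.03, 1.67], [-3.05, -0], [-3.03, 3.03]. Speed limits (rad/s): [2.39, 2.39, 3.01, 3.14, 3.14, 3.14].

### API

Orientations are given as [roll, pitch, yaw] about the fixed x, y, z axes, in that order (R = Rz(yaw) Ry(pitch) Rx(roll)).
In Python, from station import get_state, grab_frame, job_done, regions_of gives the robot as it stands.
- The arm moves only by the tool drive_tool, never from a script. Its argument "rows" is a list of rows, each a list of 3 entries, a list of its own where there are three numbers: the shift along the world's x, y, z as a fraction of full scale, then the turn about the world's z as a fraction of full scale, then the opening, from 0 (shut) to 1 (fully open). A call has 1 to 12 rows; each row is the pose to reach, as a shift and turn from the pose commanded when the call began; what a row does not reach only later rows make up. Full scale, the value 1, is 30 cm for a shift and 90 degrees for a turn. A row lasts 1/10 s, in which the tool goes at most 50 mm and 8.59 degrees, less where a joint would pass 70% of its speed; a pose out of reach is approached as far as the arm can. A call with a number of a shift or a turn outside -1 to 1 is refused whole. A call with a gripper value outside its range is refused whole. The fingers move at their own pace and stop on an object; "newtons" is the grip in N (left out, the last holds). Time passes only in rows, so rows that repeat a pose let the fingers close. It gives the time, the measured TCP pose, the force and the opening at its end, in the units of the state.
- get_state(): the state, without advancing time (a new reading comes with each control period).
- grab_frame(name): name is "scene" or "side" or "wrist"; returns a dict with "img" (384x512x3 uint8, blue, green, red), "fx", "fy", "cx", "cy" (pixels), "T" (4x4, takes a point from camera to world coordinates); the wrist camera has in their place "hand_eye" (4x4, takes a point from camera to tool coordinates, whose origin is the TCP and whose axes are the tool frame's). Camera axes: x right, y down, z forward; pixel columns grow to the right and rows downward; lengths in m; the calibration is good to about 2 mm. A picture is of the moment at which its call begins: read the wrist's pose just before it. There is no depth.
- job_done(): hands the job in, once; it reports no verdict.
Trained networks look in a picture, given as the dict that the camera call returned (one of the last four; its "shot" number tells which), for a name from the list of things; names that differ only in an ending like _2 or _b are one class to them, and where a whole thing is asked for, a point or a joint stands for the part that bears it (a point fixed in the world has none). Each returns a list of dicts, best first, with "confidence" (0 to 1); they miss things now and then, are a little off and sometimes report something else, mostly with a low value. They report only what shows in the picture. A call takes as long as a camera call.
- regions_of(picture, thing): "pixels" (384x512 bool, what is visible of it) and "box" ([left, top, right, bottom] in pixels, round what is visible of it).
The state is a dict: "t": time; "q": joint angles; "qd": joint speeds; "joint_efforts": joint torques, N m; "eef_pos": TCP position; "ee_rot": TCP orientation; "force": force on the tool from outside, world axes, zero at the start; "moment": the same for the moment, N m; "width": finger opening in m.
Only numpy, scipy, OpenCV 4.12 (cv2) and the standard library are available. Lean on these libraries where they do the work, as an engineer would, in place of code of your own. Each camera call takes 0.05 s, during which the arm holds its last target. There are 200 camera calls.

## Working session

There is one attempt and no reset: what is moved stays moved. The work goes in short steps, Python scripts to look and compute and a tool call to move; the robot and the scene stay as the last step left them, time stands still between calls to the robot, and variables do not carry over. Pictures are saved under pics/ and viewed, about 8 in all and at most 12, crops included, and the job is handed in when it is done.

Besides the shell and the picture viewer there is one more tool, called after ">>>" as a command line: name --argument value ..., lists and objects as JSON in quotes. drive_tool: Moves the arm, as the interface text tells. Its arguments: {"type":"object","properties":{"rows":{"type":"array"},"newtons":{"type":"number"}},"required":["rows"]}

```bash
mkdir -p pics; cat > h.py <<'E'
import numpy as np, cv2
from scipy.spatial.transform import Rotation as R
from station import *
def camT(f,s=None):
    if 'T' in f: return np.array(f['T'])
    T=np.eye(4);T[:3,:3]=R.from_euler('xyz',s['ee_rot']).as_matrix();T[:3,3]=s['eef_pos'];return T@np.array(f['hand_eye'])
def onz(f,T,u,v,z):
    d=T[:3,:3]@np.array([(u-f['cx'])/f['fx'],(v-f['cy'])/f['fy'],1]);o=T[:3,3];return o+d*(z-o[2])/d[2]
def proj(f,T,p):
    c=np.linalg.inv(T)@np.append(p,1);return f['fx']*c[0]/c[2]+f['cx'],f['fy']*c[1]/c[2]+f['cy']
E
python3 - <<'E'
from h import *
s=get_state();print({k:np.round(v,3) for k,v in s.items()})
out=[]
for n in ['scene','side','wrist']:
    f=grab_frame(n);T=camT(f,s);print(n,f['fx'],np.round(T,3).tolist())
    cv2.imwrite(f'pics/{n}0.png',f['img'])
    for t in ['vent_cap','stand','cooker','vent']:
        for r in regions_of(f,t)[:2]: 
            m=r['pixels'];v,u=np.nonzero(m);print(n,t,round(r['confidence'],2),r['box'],m.sum(),u.mean().round(1),v.mean().round(1))
    out.append(f['img'])
cv2.imwrite('pics/a.png',cv2.resize(np.vstack(out[:2]),None,fx=.78,fy=.78))
E
```

```text
{'t': np.float64(0.0), 'q': array([ 1.516,  0.359,  0.011, -0.   , -1.224, -0.288]), 'qd': array([ 0.001, -0.   ,  0.001,  0.001,  0.   ,  0.001]), 'joint_efforts': array([ 3.0000e-03, -5.8271e+01,  2.9306e+01,  6.9970e+00,  7.0000e-03,
       -0.0000e+00]), 'eef_pos': array([0.227, 0.635, 0.226]), 'ee_rot': array([-1.569,  0.   ,  2.799]), 'force': array([-0.143,  0.206,  0.572]), 'moment': array([ 0.018, -0.018,  0.05 ]), 'width': np.float64(0.088)}
scene 391.2980142938635 [[0.868, 0.426, -0.255, 0.856], [0.496, -0.747, 0.443, -0.521], [-0.002, -0.511, -0.859, 1.148], [0.0, 0.0, 0.0, 1.0]]
scene vent_cap 0.72 [199.7, 258.8, 212.8, 272.7] 146 205.9 264.3
scene vent_cap 0.38 [219.2, 136.8, 295.8, 214.7] 4307 254.7 172.5
scene stand 0.94 [192.4, 259.6, 223.6, 280.6] 519 208.0 270.8
scene cooker 0.88 [219.5, 133.6, 294.1, 210.9] 4289 254.8 172.4
scene vent 0.9 [216.7, 135.4, 292.6, 212.4] 4236 254.5 172.4
side 392.60602376723995 [[0.994, -0.08, 0.072, 0.475], [-0.107, -0.698, 0.708, -0.838], [-0.007, -0.711, -0.703, 0.945], [0.0, 0.0, 0.0, 1.0]]
side vent_cap 0.47 [246.5, 264.3, 260.6, 281.6] 174 254.3 275.4
side stand 0.7 [233.7, 267.9, 273.7, 301.0] 579 254.1 286.1
side cooker 0.66 [202.3, 147.2, 275.3, 222.2] 4405 236.7 182.9
side vent 0.76 [201.6, 148.7, 279.4, 222.1] 4407 236.9 183.1
side vent 0.4 [237.3, 99.1, 250.0, 133.8] 401 245.7 116.4
wrist 315.9386685470865 [[-0.336, -0.913, -0.232, 0.289], [-0.942, 0.326, 0.082, 0.613], [0.001, 0.246, -0.969, 0.383], [0.0, 0.0, 0.0, 1.0]]
wrist vent_cap 0.25 [321.6, 0.0, 369.0, 11.0] 425 342.3 4.9
```

View pics/a.png

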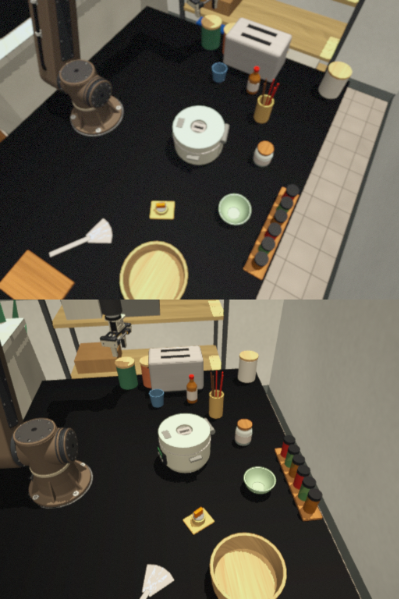

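```bash
python3 - <<'E'
from h import *
P={}
for n in ['scene','side']:
    f=grab_frame(n);T=camT(f)
    for t in ['vent_cap','stand','cooker']:
        r=regions_of(f,t)[0];v,u=np.nonzero(r['pixels'])
        z={'vent_cap':.055,'stand':.012,'cooker':.1}[t]
        print(n,t,np.round(onz(f,T,u.mean(),v.mean(),z),3))
    c=cv2.imread(f'pics/{n}0.png')
    b=(185,125,305,300) if n=='scene' else (190,140,310,315)
    P[n]=cv2.resize(c[b[1]:b[3],b[0]:b[2]],None,fx=3.3,fy=3.3,interpolation=cv2.INTER_CUBIC)
cv2.imwrite('pics/b.png',np.hstack([P['scene'],P['side']]))
E
```

```text
scene vent_cap [ 0.531 -0.246  0.055]
scene stand [ 0.531 -0.247  0.012]
scene cooker [0.508 0.081 0.1  ]
side vent_cap [ 0.527 -0.248  0.055]
side stand [ 0.527 -0.253  0.012]
side cooker [0.505 0.071 0.1  ]
```

View pics/b.png

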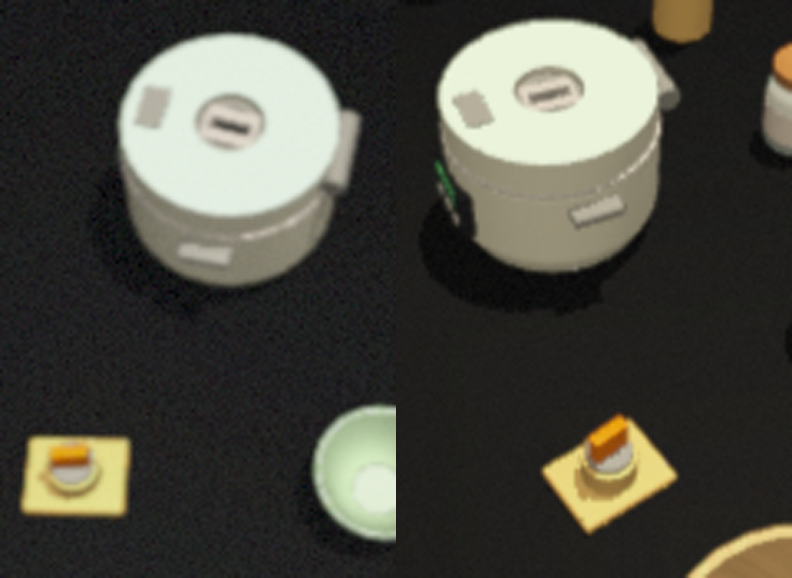

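The cooker's slot shows at scene pixel (255,162), and the cap is on the stand at (206,264). Next I'll take a closer look with the wrist camera.

>>> drive_tool --rows '[[[0.15,-0.1,0.15],0,1],[[0.3,-0.25,0.3],0,1],[[0.5,-0.4,0.4],0,1],[[0.7,-0.6,0.4],0,1],[[0.9,-0.8,0.4],0,1],[[0.9,-1.0,0.4],0,1],[[0.9,-1.0,0.4],0,1]]'

```text
t: 1.85
eef_pos: [0.4504, 0.4071, 0.3384]
ee_rot: [-1.571, 0.0, 2.799]
force: [-0.2, -0.3, 0.6]
width: 0.0878
```

>>> drive_tool --rows '[[[0,-0.16,0],0,1],[[0,-0.32,0],0,1],[[0,-0.5,0],0,1],[[0,-0.66,0],0,1],[[0,-0.84,0],0,1],[[0,-0.84,0],0,1],[[0,-0.84,0],0,1]]'

```text
t: 2.55
eef_pos: [0.4494, 0.1554, 0.3389]
ee_rot: [-1.572, 0.001, 2.796]
force: [0.5, 0.2, 0.3]
width: 0.0876
```

```bash
python3 - <<'E'
from h import *
s=get_state();print(s['t'],s['eef_pos'],s['ee_rot'])
f=grab_frame('wrist');T=camT(f,s);cv2.imwrite('pics/w1.png',f['img']);np.savez('w1.npz',T=T,k=[f[k] for k in('fx','fy','cx','cy')])
print(T.round(3).tolist())
for t in ['cooker','vent']:
    for r in regions_of(f,t)[:1]: v,u=np.nonzero(r['pixels']);print(t,r['confidence'],r['box'],onz(f,T,u.mean(),v.mean(),.16))
E
```

```text
2.55 [0.44940026 0.15543579 0.33891333] [-1.57230402e+00  8.59397913e-04  2.79643125e+00]
[[-0.338, -0.912, -0.231, 0.511], [-0.941, 0.327, 0.085, 0.132], [-0.002, 0.246, -0.969, 0.497], [0.0, 0.0, 0.0, 1.0]]
cooker 0.78 [212.5, 0.9, 409.2, 196.8] [0.51335844 0.08126367 0.16      ]
vent 0.85 [214.8, 0.0, 410.1, 200.0] [0.51349497 0.08123508 0.16      ]
```

View pics/w1.png

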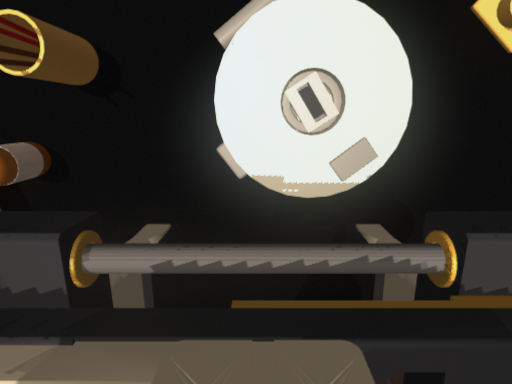

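The slot is in plain view at wrist pixel (311,101), and the cooker's front button is at (354,160). Now I'll measure it.

```bash
cat >> h.py <<'E'
def slot(f,T,u0,v0,rad,zs=.151,thr=90):
    g=cv2.cvtColor(f['img'],cv2.COLOR_BGR2GRAY).astype(np.uint8)
    m=np.zeros_like(g);cv2.circle(m,(int(u0),int(v0)),rad,1,-1)
    d=((g<thr)&(m>0)).astype(np.uint8)
    n,l,st,c=cv2.connectedComponentsWithStats(d)
    i=1+np.argmax(st[1:,4]);v,u=np.nonzero(l==i)
    P=np.array([onz(f,T,a,b,zs)[:2] for a,b in zip(u,v)])
    (c0,wh,a)=cv2.minAreaRect((P*1e5).astype(np.int32).astype(np.float32))
    w,ev=np.linalg.eigh(np.cov(P.T));e=ev[:,1]
    return P.mean(0),np.array(c0)/1e5,np.array(wh)/1e5,a,np.arctan2(e[1],e[0]),len(u)
E
python3 - <<'E'
from h import *
d=np.load('w1.npz');f=dict(zip(('fx','fy','cx','cy'),d['k']));f['img']=cv2.imread('pics/w1.png');T=d['T']
for th in(70,90,110):print(th,slot(f,T,311,101,19,thr=th))
g=cv2.cvtColor(f['img'],cv2.COLOR_BGR2GRAY)
print(g[101,280:345])
# lid circle, threshold bright
b=(g>190).astype(np.uint8);c=max(cv2.findContours(b,0,1)[0],key=cv2.contourArea)
hull=cv2.convexHull(c)[:,0]
P=np.array([onz(f,T,*p,.16)[:2] for p in hull.astype(float)])
print('lid',cv2.minEnclosingCircle(P.astype(np.float32)))
but=np.array([onz(f,T,354,160,.163)])
print('button',but)
E
```

```text
Traceback (most recent call last):
  File "h.py", line 16, in slot
    i=1+np.argmax(st[1:,4]);v,u=np.nonzero(l==i)
        ~~~~~~~~~^^^^^^^^^^
ValueError: attempt to get argmax of an empty sequence
```

```bash
python3 - <<'E'
from h import *
d=np.load('w1.npz');f=dict(zip(('fx','fy','cx','cy'),d['k']));f['img']=cv2.imread('pics/w1.png');T=d['T']
g=cv2.cvtColor(f['img'],cv2.COLOR_BGR2GRAY)
print(g[101,275:345]); print(g[70:135,311])
for th in(110,130,150):
  try: print(th,slot(f,T,311,101,22,thr=th))
  except Exception as e: print(e)
b=(g>200).astype(np.uint8);c=max(cv2.findContours(b,0,1)[0],key=cv2.contourArea)
P=np.array([onz(f,T,*p,.16)[:2] for p in cv2.convexHull(c)[:,0].astype(float)])
print('lid',cv2.minEnclosingCircle(P.astype(np.float32)))
print('button',onz(f,T,354,160,.163))
E
```

```text
[238 238 238 238 238 196 133 167 197 199 196 193 189 185 178 220 232 233
 233 233 234 234 234 233 232 232 233 228 171 105  86  86  86  87  87  86
  86  85  86  85  85  85  88 112 193 225 229 230 230 229 229 230 229 228
 228 229 229 204 161 180 191 187 184 180 177 173 152 126 119 119]
[118 160 184 208 229 232 231 231 231 231 232 231 231 231 231 227 217 185
 133 101  91  89  86  85  85  85  86  85  85  85  86  86  85  86  86  86
  87  86  86  86  86  86  89 102 137 181 218 231 231 230 230 231 231 231
 231 231 230 231 230 230 226 198 148 123 127]
110 (array([0.50617421, 0.08059586]), array([0.50629582, 0.08065846]), array([0.03365059, 0.01240443]), 12.411524772644043, np.float64(-2.920586163962132), 386)
130 (array([0.50613049, 0.0805147 ]), array([0.50550832, 0.08053155]), array([0.03795983, 0.0130766 ]), 12.778963088989258, np.float64(-2.919209020249521), 425)
150 (array([0.50609498, 0.08047166]), array([0.50528652, 0.08042478]), array([0.03852606, 0.01342351]), 12.330831527709961, np.float64(-2.9131681883260585), 451)
lid ((0.505675196647644, 0.08088820427656174), 0.10110098868608475)
button [0.43432391 0.05782084 0.163     ]
```

Slot centre is (0.506, 0.0805), yaw ≈ 0.225 rad, and its size comes out close to the nominal 40×14 mm. The lid centre agrees. Next, the cap.

>>> drive_tool --rows '[[[0.03,-0.16,0],0,1],[[0.06,-0.32,0],0,1],[[0.1,-0.5,0],0,1],[[0.12,-0.66,0],0,1],[[0.13,-0.82,0],0,1],[[0.13,-1.0,0],0,1]]'

```text
t: 3.3
eef_pos: [0.4893, -0.1383, 0.3377]
ee_rot: [-1.57, -0.001, 2.801]
force: [1.8, 0.7, -0.2]
width: 0.0876
```

>>> drive_tool --rows '[[[0,-0.16,-0.1],0,1],[[0,-0.3,-0.2],0,1],[[0,-0.3,-0.33],0,1],[[0,-0.3,-0.33],0,1],[[0,-0.3,-0.33],0,1]]'

```text
t: 3.8
eef_pos: [0.489, -0.227, 0.2392]
ee_rot: [-1.57, -0.002, 2.8]
force: [-0.0, -0.0, 0.5]
width: 0.0877
```

```bash
python3 - <<'E'
from h import *
s=get_state();print(s['t'],s['eef_pos'],s['ee_rot'])
f=grab_frame('wrist');T=camT(f,s);cv2.imwrite('pics/w2.png',f['img'])
for t in ['vent_cap','stand']:
    for r in regions_of(f,t)[:1]:
        v,u=np.nonzero(r['pixels']);print(t,r['confidence'],r['box'],onz(f,T,u.mean(),v.mean(),.05 if t=='vent_cap' else .01))
hsv=cv2.cvtColor(f['img'],cv2.COLOR_BGR2HSV);r=regions_of(f,'vent_cap')[0]
m=((hsv[...,0]<20)&(hsv[...,1]>200)&(hsv[...,2]>200)).astype(np.uint8)
l,t,rr,b=[int(x) for x in r['box']];mm=np.zeros_like(m);mm[max(t-8,0):b+8,max(l-8,0):rr+8]=1;m&=mm
v,u=np.nonzero(m);P=np.array([onz(f,T,a,c,.070)[:2] for a,c in zip(u,v)])
c0,wh,a=cv2.minAreaRect((P*1e5).astype(np.float32));w,ev=np.linalg.eigh(np.cov(P.T))
print(P.mean(0),np.array(c0)/1e5,np.array(wh)/1e5,a,np.arctan2(ev[1,1],ev[0,1]))
print(hsv[int((t+b)/2),l:rr:3].tolist())
E
```

```text
3.8 [ 0.48897733 -0.22699318  0.23919145] [-1.56954834e+00 -1.90727027e-03  2.79982844e+00]
vent_cap 0.65 [242.6, 121.3, 279.0, 154.9] [ 0.52720764 -0.24092584  0.05      ]
stand 0.57 [213.0, 89.0, 306.3, 178.2] [ 0.52921121 -0.24070471  0.01      ]
[ 0.52694225 -0.24362101] [ 0.52717684 -0.24155246] [0.0325659  0.01101664] 33.04585266113281 -2.597174142467138
[[28, 121, 246], [25, 86, 225], [22, 43, 231], [14, 166, 241], [22, 225, 250], [22, 219, 250], [23, 215, 250], [22, 215, 250], [22, 224, 250], [14, 237, 225], [17, 65, 199], [21, 46, 225], [20, 48, 224]]
```

View pics/w2.png

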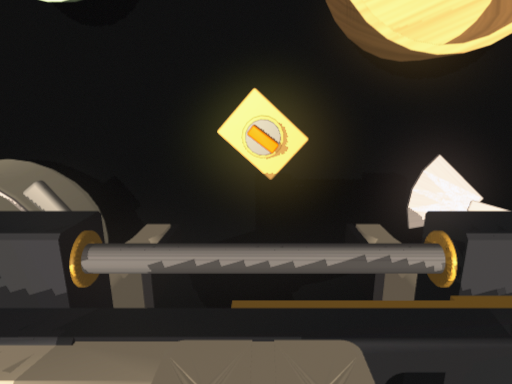

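The cap shows at (262,137) on the stand, with the grip bar running diagonally. I'll refine the bar with a wider hue mask.

```bash
python3 - <<'E'
from h import *
s=get_state();print(s['q'].__repr__())
f=grab_frame('wrist');T=camT(f,s);hsv=cv2.cvtColor(f['img'],cv2.COLOR_BGR2HSV)
for lo in(18,0):
    m=((hsv[...,0]<25)&(hsv[...,0]>=lo)&(hsv[...,1]>180)&(hsv[...,2]>200)).astype(np.uint8)
    m[:118]=0;m[156:]=0;m[:,:238]=0;m[:,284:]=0
    n,l,st,_=cv2.connectedComponentsWithStats(m);i=1+np.argmax(st[1:,4]);v,u=np.nonzero(l==i)
    P=np.array([onz(f,T,a,c,.070)[:2] for a,c in zip(u,v)])
    c0,wh,a=cv2.minAreaRect((P*1e5).astype(np.float32));w,ev=np.linalg.eigh(np.cov(P.T))
    print(lo,len(u),P.mean(0),np.array(c0)/1e5,np.array(wh)/1e5,a,np.arctan2(ev[1,1],ev[0,1]))
# grey disc (low sat) + bar hull
m=((hsv[...,1]<75)&(hsv[...,2]>150)).astype(np.uint8);m[:112]=0;m[160:]=0;m[:,:238]=0;m[:,290:]=0
v,u=np.nonzero(m);P=np.array([onz(f,T,a,c,.042)[:2] for a,c in zip(u,v)]);print('disc',cv2.minEnclosingCircle((P*1e3).astype(np.float32)))
E
```

```text
array([-6.96881635e-02,  1.24004326e-01, -2.66249124e-01,  5.33582949e-04,
       -1.17691736e+00,  1.29955370e+00])
18 307 [ 0.52722248 -0.24101684] [ 0.52710625 -0.24107061] [0.03188194 0.01005013] 33.379425048828125 -2.5626196985995398
0 356 [ 0.52691939 -0.24144897] [ 0.52679086 -0.2415351 ] [0.0332493  0.01129251] 32.9846076965332 -2.562361355141834
disc ((526.8470458984375, -241.19888305664062), 19.286582946777344)
```

>>> drive_tool --rows '[[[0.06,-0.02,-0.1],0.095,1],[[0.127,-0.047,-0.2],0.19,1],[[0.127,-0.047,-0.3],0.285,1],[[0.127,-0.047,-0.4],0.38,1],[[0.127,-0.047,-0.46],0.475,1],[[0.127,-0.047,-0.46],0.57,1],[[0.127,-0.047,-0.46],0.586,1],[[0.127,-0.047,-0.46],0.586,1],[[0.127,-0.047,-0.46],0.586,1]]'

```text
t: 4.95
eef_pos: [0.5273, -0.2414, 0.1023]
ee_rot: [-1.569, 0.002, -2.567]
force: [-0.4, 0.7, 0.1]
width: 0.0877
```

```bash
python3 - <<'E'
from h import *
s=get_state();print(s['eef_pos'],s['ee_rot'],s['force'])
f=grab_frame('wrist');T=camT(f,s);cv2.imwrite('pics/w3.png',f['img'])
print('predicted px',proj(f,T,[.527,-.241,.07]),'tcp px',proj(f,T,s['eef_pos']))
E
```

```text
[ 0.52727633 -0.2414453   0.1022965 ] [-1.56944944e+00  1.57650363e-03 -2.56672693e+00] [-0.37112289  0.66772777  0.07302417]
predicted px (np.float64(260.85148998964667), np.float64(220.5765657265896)) tcp px (np.float64(261.48247881644585), np.float64(240.2672817600823))
```

View pics/w3.png

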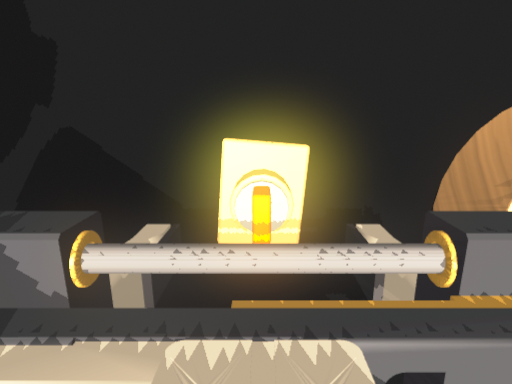

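The bar is at column 261, lined up between the jaws. Going down to grip.

>>> drive_tool --rows '[[[0,0,-0.07],0,1],[[0,0,-0.14],0,1],[[0,0,-0.188],0,1],[[0,0,-0.188],0,1]]'

```text
t: 5.4
eef_pos: [0.5252, -0.2414, 0.0433]
ee_rot: [-1.573, -0.002, -2.566]
force: [-1.2, 0.3, 1.4]
width: 0.0876
```

>>> drive_tool --rows '[[[0,0,0],0,0.1],[[0,0,0],0,0.1],[[0,0,0],0,0.1],[[0,0,0],0,0.1],[[0,0,0],0,0],[[0,0,0],0,0],[[0,0,0],0,0],[[0,0,0],0,0],[[0,0,0],0,0]]' --newtons 35

```text
t: 6.3
eef_pos: [0.5264, -0.2416, 0.0447]
ee_rot: [-1.571, -0.0, -2.564]
force: [0.9, 0.1, 1.2]
width: 0.0211
```

>>> drive_tool --rows '[[[0,0,0],0,0],[[0,0,0],0,0],[[0,0,0],0,0],[[0,0,0],0,0]]'

```text
t: 6.7
eef_pos: [0.5265, -0.2416, 0.0448]
ee_rot: [-1.571, -0.0, -2.564]
force: [0.6, -0.8, 0.0]
width: 0.0118
```

>>> drive_tool --rows '[[[0,0,0.05],0,0],[[0,0,0.15],0,0],[[0,0,0.3],0,0],[[0,0,0.45],0,0],[[0,0,0.6],0,0],[[0,0,0.75],0,0],[[0,0,0.75],0,0]]'

```text
t: 7.4
eef_pos: [0.5293, -0.2427, 0.2772]
ee_rot: [-1.562, 0.007, -2.563]
force: [0.1, 0.4, -0.7]
width: 0.0119
```

```bash
python3 - <<'E'
from h import *
s=get_state();print({k:np.round(v,4) for k,v in s.items()})
for n in('scene','side'):
    f=grab_frame(n);T=camT(f);u,v=map(int,proj(f,T,s['eef_pos']));c=f['img'][max(v-50,0):v+50,u-50:u+50]
    cv2.imwrite(f'pics/{n}1.png',c)
a=[cv2.resize(cv2.imread(f'pics/{n}1.png'),(380,380),interpolation=2) for n in('scene','side')]
cv2.imwrite('pics/c.png',np.hstack(a))
E
```

```text
{'t': np.float64(7.4), 'q': array([-0.0927,  0.1707, -0.1292,  0.0024, -1.2596,  2.2412]), 'qd': array([ 9.000e-04,  4.830e-02, -1.065e-01, -4.100e-02,  8.390e-02,
       -1.000e-04]), 'joint_efforts': array([-6.16000e-02, -4.38803e+01,  3.06306e+01,  6.97980e+00,
       -1.31740e+00,  6.10000e-03]), 'eef_pos': array([ 0.5293, -0.2427,  0.2772]), 'ee_rot': array([-1.562 ,  0.0075, -2.5632]), 'force': array([ 0.1347,  0.3652, -0.6924]), 'moment': array([-0.0837, -0.0575, -0.012 ]), 'width': np.float64(0.0119)}
```

View pics/c.png

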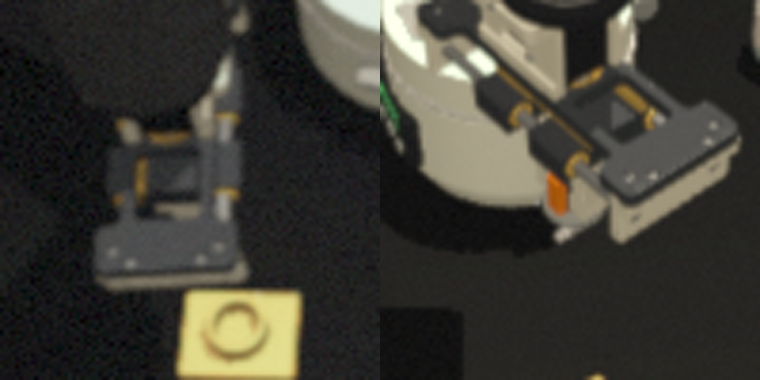

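The cap is held and the ring is empty. Moving to the cooker, stopping short so I can re-measure the slot.

>>> drive_tool --rows '[[[-0.04,0.1,0],-0.05,0],[[-0.1,0.25,0],-0.1,0],[[-0.16,0.4,0],-0.15,0],[[-0.2,0.55,0],-0.2,0],[[-0.24,0.7,0],-0.225,0],[[-0.27,0.85,0],-0.225,0],[[-0.29,1.0,0],-0.225,0],[[-0.29,1.0,0],-0.225,0],[[-0.29,1.0,0],-0.225,0],[[-0.29,1.0,0],-0.225,0]]'

```text
t: 8.5
eef_pos: [0.4391, 0.0578, 0.2688]
ee_rot: [-1.57, -0.002, -2.918]
force: [0.9, -0.4, 0.3]
width: 0.0119
```

```bash
python3 - <<'E'
from h import *
s=get_state();print(s['t'],s['eef_pos'],s['ee_rot'],s['force'],s['width'])
f=grab_frame('wrist');T=camT(f,s);cv2.imwrite('pics/w4.png',f['img'])
p=proj(f,T,[.506,.0805,.151]);print(p)
for th in(100,120,140):print(th,slot(f,T,p[0],p[1],32,thr=th))
E
```

```text
8.5 [0.43905931 0.05784    0.26883101] [-1.57028232e+00 -1.84371162e-03 -2.91750166e+00] [ 0.91264986 -0.38311249  0.26584482] 0.011875932303928253
(np.float64(253.4066521426295), np.float64(107.96902381135797))
100 (array([0.50584023, 0.08006381]), array([0.50537613, 0.08022097]), array([0.03168694, 0.012521  ]), 12.79719066619873, np.float64(-2.907699593538824), 596)
120 (array([0.50576061, 0.08034196]), array([0.50572816, 0.08043635]), array([0.03247507, 0.01278318]), 12.785736083984375, np.float64(-2.918850272364062), 636)
140 (array([0.50558352, 0.08033739]), array([0.50531965, 0.08035233]), array([0.03331618, 0.01280694]), 12.767663955688477, np.float64(-2.92378057636871), 659)
```

View pics/w4.png

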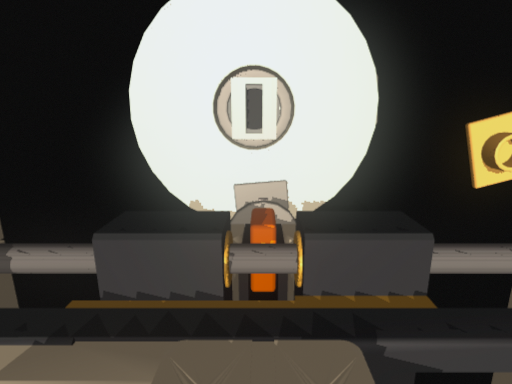

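The slot is at (254,108), with its long axis parallel to the held bar. It measures the same as before: (0.5057, 0.0804), yaw 0.223.

>>> drive_tool --rows '[[[0.08,0.025,0],0,0],[[0.15,0.05,0],0,0],[[0.222,0.075,0],0,0],[[0.222,0.075,-0.1],0,0],[[0.222,0.075,-0.2],0,0],[[0.222,0.075,-0.22],0,0],[[0.222,0.075,-0.22],0,0],[[0.222,0.075,-0.22],0,0]]'

```text
t: 9.35
eef_pos: [0.5069, 0.0805, 0.2051]
ee_rot: [-1.571, 0.002, -2.918]
force: [-0.2, -0.1, 0.2]
width: 0.0115
```

```bash
python3 - <<'E'
from h import *
s=get_state();print({k:np.round(s[k],4) for k in('t','eef_pos','ee_rot','force','moment','width','q')})
E
```

```text
{'t': np.float64(9.35), 'eef_pos': array([0.5069, 0.0805, 0.2051]), 'ee_rot': array([-1.5706e+00,  1.6000e-03, -2.9180e+00]), 'force': array([-0.2468, -0.0703,  0.2084]), 'moment': array([-0.0211, -0.0471, -0.0084]), 'width': np.float64(0.0115), 'q': array([ 5.4100e-01,  1.0680e-01, -3.7290e-01,  8.0000e-04, -1.0897e+00,
        1.2531e+00])}
```

>>> drive_tool --rows '[[[-0.003,0,-0.02],0,0],[[-0.003,0,-0.04],0,0],[[-0.003,0,-0.05],0,0],[[-0.003,0,-0.056],0,0],[[-0.003,0,-0.062],0,0],[[-0.003,0,-0.068],0,0],[[-0.003,0,-0.068],0,0]]'

```text
t: 10.05
eef_pos: [0.5051, 0.0809, 0.1832]
ee_rot: [-1.571, -0.0, -2.917]
force: [1.2, -0.6, -0.8]
width: 0.0121
```

>>> drive_tool --rows '[[[0,0,-0.004],0,0],[[0,0,-0.008],0,0],[[0,0,-0.012],0,0],[[0,0,-0.012],0,0]]'

```text
t: 10.45
eef_pos: [0.5051, 0.0809, 0.1796]
ee_rot: [-1.571, -0.0, -2.917]
force: [0.1, 0.3, -0.8]
width: 0.0117
```

No contact yet at the plate's height, so the T-bar is entering the slot. Continuing in small steps.

>>> drive_tool --rows '[[[0,0,-0.004],0,0],[[0,0,-0.008],0,0],[[0,0,-0.012],0,0],[[0,0,-0.012],0,0]]'

```text
t: 10.85
eef_pos: [0.5051, 0.0809, 0.176]
ee_rot: [-1.571, -0.0, -2.917]
force: [-0.3, 0.1, -0.5]
width: 0.0115
```

>>> drive_tool --rows '[[[0,0,-0.004],0,0],[[0,0,-0.008],0,0],[[0,0,-0.012],0,0],[[0,0,-0.012],0,0]]'

```text
t: 11.25
eef_pos: [0.5052, 0.0809, 0.1728]
ee_rot: [-1.571, 0.0, -2.917]
force: [-2.1, 0.8, 3.6]
width: 0.0117
```

Contact is 3.6 N at TCP z 0.1728, about where the spring seat should be (0.172), so the stud is through the slot. Pressing down in steps now.

>>> drive_tool --rows '[[[0,0,-0.005],0,0],[[0,0,-0.01],0,0],[[0,0,-0.015],0,0],[[0,0,-0.02],0,0],[[0,0,-0.02],0,0]]'

```text
t: 11.75
eef_pos: [0.5053, 0.0809, 0.1669]
ee_rot: [-1.571, 0.0, -2.917]
force: [-1.4, -0.1, 6.6]
width: 0.0121
```

>>> drive_tool --rows '[[[0,0,-0.004],0,0],[[0,0,-0.008],0,0],[[0,0,-0.01],0,0],[[0,0,-0.01],0,0]]'

```text
t: 12.15
eef_pos: [0.5053, 0.0809, 0.1641]
ee_rot: [-1.571, 0.001, -2.917]
force: [-2.9, 0.0, 8.6]
width: 0.0117
```

>>> drive_tool --rows '[[[0,0,-0.004],0,0],[[0,0,-0.007],0,0],[[0,0,-0.007],0,0]]'

```text
t: 12.45
eef_pos: [0.5053, 0.0809, 0.1623]
ee_rot: [-1.571, 0.001, -2.917]
force: [-3.2, -0.1, 9.6]
width: 0.0114
```

```bash
python3 - <<'E'
from h import *
s=get_state();print({k:np.round(s[k],4) for k in('t','eef_pos','force','moment','width')})
E
```

```text
{'t': np.float64(12.45), 'eef_pos': array([0.5053, 0.0809, 0.1623]), 'force': array([-3.2453, -0.0503,  9.5624]), 'moment': array([-0.0126,  1.5585, -0.0459]), 'width': np.float64(0.0114)}
```

>>> drive_tool --rows '[[[0,0,-0.002],0,0],[[0,0,-0.002],0,0]]'

```text
t: 12.65
eef_pos: [0.5054, 0.0809, 0.1622]
ee_rot: [-1.571, 0.001, -2.917]
force: [-5.8, -0.3, 14.3]
width: 0.0123
```

>>> drive_tool --rows '[[[0,0,0],-0.05,0],[[0,0,0],-0.1,0],[[0,0,0],-0.15,0],[[0,0,0],-0.2,0],[[0,0,0],-0.2,0]]'

```text
t: 13.15
eef_pos: [0.5068, 0.0814, 0.1624]
ee_rot: [-1.572, 0.004, 3.05]
force: [-0.0, 0.5, 10.6]
width: 0.0116
```

At the hard stop with 10–14 N, and it turns freely. Continuing the turn.

>>> drive_tool --rows '[[[0,0,0],-0.06,0],[[0,0,0],-0.12,0],[[0,0,0],-0.18,0],[[0,0,0],-0.24,0],[[0,0,0],-0.3,0],[[0,0,0],-0.3,0]]'

```text
t: 13.75
eef_pos: [0.5069, 0.0814, 0.1624]
ee_rot: [-1.574, 0.003, 2.578]
force: [-0.4, 0.6, 9.6]
width: 0.0119
```

```bash
python3 - <<'E'
from h import *
s=get_state();print({k:np.round(s[k],4) for k in('t','eef_pos','ee_rot','force','moment','width')})
E
```

```text
{'t': np.float64(13.75), 'eef_pos': array([0.5069, 0.0814, 0.1624]), 'ee_rot': array([-1.5737,  0.0029,  2.5779]), 'force': array([-0.4011,  0.6175,  9.5642]), 'moment': array([-0.0465,  0.0255,  0.0038]), 'width': np.float64(0.0119)}
```

>>> drive_tool --rows '[[[0,0,-0.001],-0.06,0],[[0,0,-0.001],-0.12,0],[[0,0,-0.001],-0.18,0],[[0,0,-0.001],-0.24,0],[[0,0,-0.001],-0.3,0],[[0,0,-0.001],-0.3,0]]'

```text
t: 14.35
eef_pos: [0.5071, 0.0815, 0.1623]
ee_rot: [-1.575, 0.001, 2.107]
force: [-0.4, -0.4, 10.1]
width: 0.0118
```

>>> drive_tool --rows '[[[0,0,0],-0.05,0],[[0,0,0],-0.1,0],[[0,0,0],-0.15,0],[[0,0,0],-0.18,0],[[0,0,0],-0.2,0],[[0,0,0],-0.2,0]]'

```text
t: 14.95
eef_pos: [0.5071, 0.0814, 0.1623]
ee_rot: [-1.575, 0.0, 1.795]
force: [-0.8, -0.5, 10.8]
width: 0.0117
```

```bash
python3 - <<'E'
from h import *
s=get_state();print({k:np.round(s[k],4) for k in('t','eef_pos','ee_rot','force','moment','width')})
E
```

```text
{'t': np.float64(14.95), 'eef_pos': array([0.5071, 0.0814, 0.1623]), 'ee_rot': array([-1.5752,  0.    ,  1.7948]), 'force': array([-0.8483, -0.4695, 10.7696]), 'moment': array([ 0.01  , -0.1383,  0.0046]), 'width': np.float64(0.0117)}
```

A full quarter turn is done with no torque on the wrist. Now easing up so the spring lifts the cam into the notch.

>>> drive_tool --rows '[[[0,0,0.004],0,0],[[0,0,0.008],0,0],[[0,0,0.012],0,0],[[0,0,0.016],0,0],[[0,0,0.016],0,0]]'

```text
t: 15.45
eef_pos: [0.5071, 0.0814, 0.1668]
ee_rot: [-1.575, -0.0, 1.796]
force: [1.7, -0.7, 8.1]
width: 0.0115
```

>>> drive_tool --rows '[[[0,0,0.003],0,0],[[0,0,0.006],0,0],[[0,0,0.006],0,0]]'

```text
t: 15.75
eef_pos: [0.507, 0.0815, 0.1685]
ee_rot: [-1.575, -0.0, 1.796]
force: [1.1, 0.3, 5.2]
width: 0.0123
```

>>> drive_tool --rows '[[[0,0,0.002],0,0],[[0,0,0.002],0,0],[[0,0,0.002],0,0]]'

```text
t: 16.05
eef_pos: [0.507, 0.0814, 0.1689]
ee_rot: [-1.575, -0.0, 1.796]
force: [2.1, -0.4, 5.5]
width: 0.0116
```

>>> drive_tool --rows '[[[0,0,0.001],0,0],[[0,0,0.001],0,0]]'

```text
t: 16.25
eef_pos: [0.507, 0.0815, 0.1692]
ee_rot: [-1.575, -0.0, 1.796]
force: [2.6, -0.2, 5.9]
width: 0.0115
```

>>> drive_tool --rows '[[[0,0,0.002],0,0],[[0,0,0.003],0,0],[[0,0,0.003],0,0]]'

```text
t: 16.55
eef_pos: [0.5067, 0.0814, 0.1698]
ee_rot: [-1.574, -0.0, 1.796]
force: [4.8, 0.5, 5.7]
width: 0.0119
```

```bash
python3 - <<'E'
from h import *
s=get_state();print({k:np.round(s[k],4) for k in('t','eef_pos','ee_rot','force','moment','width')})
E
```

```text
{'t': np.float64(16.55), 'eef_pos': array([0.5067, 0.0814, 0.1698]), 'ee_rot': array([-1.5741e+00, -2.0000e-04,  1.7955e+00]), 'force': array([4.8093, 0.527 , 5.721 ]), 'moment': array([ 0.2262, -1.4599, -0.017 ]), 'width': np.float64(0.0119)}
```

>>> drive_tool --rows '[[[0.003,0,0],0,0],[[0.003,0,0],0,0]]'

```text
t: 16.75
eef_pos: [0.5068, 0.0814, 0.1694]
ee_rot: [-1.572, -0.0, 1.795]
force: [3.0, 1.6, 5.9]
width: 0.0116
```

>>> drive_tool --rows '[[[0,0,0.002],0,0],[[0,0,0.002],0,0]]'

```text
t: 16.95
eef_pos: [0.5068, 0.0814, 0.1699]
ee_rot: [-1.572, -0.0, 1.795]
force: [3.2, 0.3, 4.3]
width: 0.0119
```

>>> drive_tool --rows '[[[0.003,0,0.003],0,0],[[0.003,0,0.003],0,0]]'

```text
t: 17.15
eef_pos: [0.5069, 0.0813, 0.17]
ee_rot: [-1.57, -0.001, 1.795]
force: [2.9, 3.5, -1.5]
width: 0.0117
```

>>> drive_tool --rows '[[[0,0,0.002],0,0],[[0,0,0.002],0,0]]'

```text
t: 17.35
eef_pos: [0.5068, 0.0813, 0.17]
ee_rot: [-1.57, -0.001, 1.795]
force: [5.6, 3.7, -7.0]
width: 0.0115
```

The roof stops the lift at TCP z 0.170 (force −7 N), so the cam is in the notch. Relaxing to about zero force and letting go.

>>> drive_tool --rows '[[[0.003,-0.002,-0.003],0,0],[[0.003,-0.002,-0.003],0,0]]'

```text
t: 17.55
eef_pos: [0.5072, 0.0803, 0.1699]
ee_rot: [-1.569, -0.0, 1.795]
force: [-0.4, 3.2, 2.0]
width: 0.0118
```

>>> drive_tool --rows '[[[0,0,0],0,0.3],[[0,0,0],0,0.5],[[0,0,0],0,0.5],[[0,0,0],0,0.5],[[0,0,0],0,0.5],[[0,0,0],0,0.5]]'

```text
t: 18.15
eef_pos: [0.5078, 0.0802, 0.1702]
ee_rot: [-1.571, 0.0, 1.795]
force: [-1.1, -0.2, 0.3]
width: 0.0432
```

>>> drive_tool --rows '[[[0,0,0.03],0,0.5],[[0,0,0.1],0,0.5],[[-0.1,0,0.25],0,0.5],[[-0.2,0,0.4],0,0.5],[[-0.2,0,0.4],0,0.5],[[-0.2,0,0.4],0,0.5],[[-0.2,0,0.4],0,0.5]]'

```text
t: 18.85
eef_pos: [0.4477, 0.0804, 0.2899]
ee_rot: [-1.571, -0.0, 1.795]
force: [0.2, 0.1, -0.9]
width: 0.0438
```

```bash
python3 - <<'E'
from h import *
s=get_state();print({k:np.round(s[k],4) for k in('t','eef_pos','ee_rot','force','width')})
f=grab_frame('wrist');T=camT(f,s);cv2.imwrite('pics/w5.png',f['img']);print(proj(f,T,[.506,.081,.19]),T.round(3)[:3,3])
o=[f['img']]
for n in('scene','side'):
    g=grab_frame(n);cv2.imwrite(f'pics/{n}5.png',g['img']);u,v=map(int,proj(g,camT(g),[.506,.081,.16]));print(n,u,v);o.append(cv2.resize(g['img'][v-45:v+45,u-60:u+60],(512,384),interpolation=2))
cv2.imwrite('pics/d.png',np.vstack([np.hstack([cv2.resize(x,(400,300)) for x in o[:2]]),np.hstack([cv2.resize(o[2],(400,300)),np.zeros((300,400,3),np.uint8)])]))
E
```

```text
{'t': np.float64(18.85), 'eef_pos': array([0.4477, 0.0804, 0.2899]), 'ee_rot': array([-1.5708e+00, -4.0000e-04,  1.7953e+00]), 'force': array([ 0.2101,  0.054 , -0.9053]), 'width': np.float64(0.0438)}
(np.float64(194.1390209993324), np.float64(180.84645322386388)) [0.463 0.015 0.447]
scene 253 161
side 235 166
```

View pics/d.png

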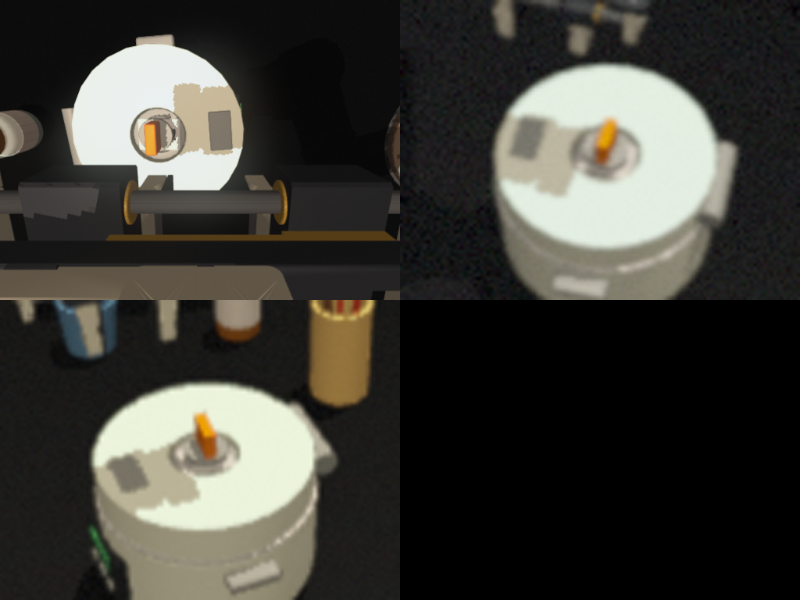

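Last picture: the cap stands upright in the well, at wrist-panel (151,138), with its bar square to where it went in. A quick numeric check of yaw, then I'll hand it in.

```bash
python3 - <<'E'
from h import *
s=get_state();f=grab_frame('wrist');T=camT(f,s);h=cv2.cvtColor(f['img'],cv2.COLOR_BGR2HSV)
m=(h[...,0]<25)&(h[...,1]>180)&(h[...,2]>200);m[:130]=0;m[220:]=0;m[:,:160]=0;m[:,:][:,230:]=0
v,u=np.nonzero(m);P=np.array([onz(f,T,a,b,.195)[:2] for a,b in zip(u,v)]);c,wh,a=cv2.minAreaRect((P*1e5).astype(np.float32));w,ev=np.linalg.eigh(np.cov(P.T))
print(np.array(c)/1e5,np.array(wh)/1e5,a,np.arctan2(ev[1,1],ev[0,1]),'tool',s['ee_rot'][2])
print(job_done())
E
```

```text
[0.50714023 0.07811395] [0.01054023 0.03146153] 12.506141662597656 1.7850595611371023 tool 1.7946629822183957
the job is handed in; nothing more can be done
None
```

The vent cap appears locked in the cooker lid, and I handed the job in at about 19 s of the 72 s allowed. `job_done` reports no verdict, so this rests on my own checks.

**What I did:** I lifted the cap off the ring and measured the slot's position and angle with the wrist camera. I lowered the stud through it, pressed the spring to its stop, turned the cap a quarter turn clockwise, eased it up into the catch and let go.

**Checks that passed:**
- **Slot:** there was no contact at the plate, and 3.6 N at about the spring-seat height.
- **Forces:** the highest downward push I read was 14.3 N, with 5.8 N sideways. That is well under the 35 N limit, though I only read the force at the end of each move.
- **Turn:** 1.571 rad by the tool's angle. After letting go, the bar's yaw was 1.785 rad in the picture, against a target of 1.795.
- **Catch:** the cap rose 7.7 mm out of the pressed position, then held against a 7 N upward pull at about 1.2 mm above the nominal locked height (±2 mm allowed). The last picture shows it upright in the well with the gripper clear.

**Checks that were off or not made:**
- **Side force:** it reached 4.8 N while easing up and 5.6 N during the pull against the catch. I relieved it with shifts of about 1 mm before letting go.
- **Bar position:** the last picture puts the bar about 2 to 3 mm off the slot centre in y. I think this comes from calibration error and the height I assumed for the bar, but I didn't confirm that.
- **Other items:** I made no separate check of the other things on the counter. Nothing suggested any of them was touched.

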